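Try spare carousel knobs on a pin gauge and sort them

TASK

Before a spare knob goes on the pill carousel it has to be tried on the steel pin gauge. Take the two knobs one at a time: slide the knob down over the pin until it stops, without forcing it, then, before you try the other, stand it upright in the grey box if it went fully home onto the gauge's foot, or upright in the round dish if it stopped part-way because its bore is blocked. Neither, one or both may be blocked; leave everything else on the ledge as it is.

Things in the scene. Friction and masses are not known exactly. Their poses are not given: they have to be found in the camera images.
- knob_a: one of two look-alike ribbed grey knobs, upright, open end down: grip 34 mm diameter, flange 42 mm on the lowest 5 mm, 46 mm tall, top closed, about 50 g. Blind bore from below 40 mm deep, 16 mm across at the mouth. If blocked (hidden from outside), the pin enters only about 10 mm: the knob stops some 20 mm above the gauge's foot. Origin: centre of the underside, z up
- knob_b: one of two look-alike ribbed grey knobs, upright, open end down: grip 34 mm diameter, flange 42 mm on the lowest 5 mm, 46 mm tall, top closed, about 50 g. Blind bore from below 40 mm deep, 16 mm across at the mouth. If blocked (hidden from outside), the pin enters only about 10 mm: the knob stops some 20 mm above the gauge's foot. Origin: centre of the underside, z up
- knob_a_collar: the plain collar at the mouth of knob_a's bore, fixed in the knob; from 2 to 8 mm above its underside, touching nothing unless a piece blocks the bore or the pin rubs it; same origin and axes as the knob
- knob_b_collar: the plain collar at the mouth of knob_b's bore, fixed in the knob; from 2 to 8 mm above its underside, touching nothing unless a piece blocks the bore or the pin rubs it; same origin and axes as the knob
- gauge: pin gauge, fixed: round steel foot 70 mm diameter and 8 mm thick with an upright steel pin in its centre, 14 mm diameter, standing 30 mm above the foot, its tip edge slightly chamfered. Origin: centre of the underside of the foot, z up
- gauge_foot (a point): on the pin's axis at the top face of the foot, 8 mm above the ledge: here the knob's origin lies when it is fully home
- box: open grey plastic box with a small steel spring latch on its front, lid off (it lies flat, wall-less, near the far edge of the ledge), fixed: 150 mm long (its x) by 100 mm wide (its y), 20 mm high, walls and floor 4 mm. Origin: centre of the underside
- box_floor (a point): centre of the box's inner floor, 4 mm above the ledge; inside 142 x 92 mm, axes as the box
- dish: round white ceramic dish, fixed, 166 mm across the rim, 18 mm high, flat floor 5 mm thick and about 130 mm across. Origin: centre of the underside
- dish_floor (a point): centre of the dish's inner floor, 5 mm above the ledge
- bottle: bystander: closed amber bottle, 48 mm diameter, 85 mm tall. Origin: centre of the underside
- mortar: bystander: white ceramic mortar, 100 mm across, 55 mm high, with its pestle leaning in it to 90 mm. Origin: centre of the underside
- file: bystander: flat steel nail file with a black handle, 152 mm long along its x, 15 mm wide, 7 mm high. Origin: underside, near the middle
- cup: bystander: small white medicine cup, 40 mm across, 36 mm high. Origin: centre of the underside
Not all that is in view belongs to the job. There is more than one size of the box; the one meant has the size given above.

How it is judged:
On the way, in this order (a step that is already met when the one before it is completed fails the run):
1. one knob is tried on the pin: slid down until it is fully home, or until it stops on the blockage ((((horizontal distance between knob_a and gauge_foot below 0.004 m and angle between knob_a's own z axis and vertical below 0.15 rad and z of knob_a in the frame of gauge_foot below 0.004 m) or (horizontal distance between knob_a and gauge_foot below 0.004 m and angle between knob_a's own z axis and vertical below 0.15 rad and z of knob_a in the frame of gauge_foot between 0.015 and 0.0245 m and contact force between gauge and anything else above 1 N)) or ((horizontal distance between knob_b and gauge_foot below 0.004 m and angle between knob_b's own z axis and vertical below 0.15 rad and z of knob_b in the frame of gauge_foot below 0.004 m) or (horizontal distance between knob_b and gauge_foot below 0.004 m and angle between knob_b's own z axis and vertical below 0.15 rad and z of knob_b in the frame of gauge_foot between 0.015 and 0.0245 m and contact force between gauge and anything else above 1 N)))), for 0.06 s.
2. with that knob standing in the box or the dish, the other knob is tried on the pin (((((z of knob_a in the frame of box_floor between -0.004 and 0.005 m and angle between knob_a's own z axis and vertical below 0.12 rad and x of knob_a in the frame of box_floor between -0.056 and 0.056 m and y of knob_a in the frame of box_floor between -0.031 and 0.031 m) or (z of knob_a in the frame of dish_floor between -0.004 and 0.005 m and angle between knob_a's own z axis and vertical below 0.12 rad and horizontal distance between knob_a and dish_floor below 0.056 m)) and ((horizontal distance between knob_b and gauge_foot below 0.004 m and angle between knob_b's own z axis and vertical below 0.15 rad and z of knob_b in the frame of gauge_foot below 0.004 m) or (horizontal distance between knob_b and gauge_foot below 0.004 m and angle between knob_b's own z axis and vertical below 0.15 rad and z of knob_b in the frame of gauge_foot between 0.015 and 0.0245 m and contact force between gauge and anything else above 1 N))) or (((z of knob_b in the frame of box_floor between -0.004 and 0.005 m and angle between knob_b's own z axis and vertical below 0.12 rad and x of knob_b in the frame of box_floor between -0.056 and 0.056 m and y of knob_b in the frame of box_floor between -0.031 and 0.031 m) or (z of knob_b in the frame of dish_floor between -0.004 and 0.005 m and angle between knob_b's own z axis and vertical below 0.12 rad and horizontal distance between knob_b and dish_floor below 0.056 m)) and ((horizontal distance between knob_a and gauge_foot below 0.004 m and angle between knob_a's own z axis and vertical below 0.15 rad and z of knob_a in the frame of gauge_foot below 0.004 m) or (horizontal distance between knob_a and gauge_foot below 0.004 m and angle between knob_a's own z axis and vertical below 0.15 rad and z of knob_a in the frame of gauge_foot between 0.015 and 0.0245 m and contact force between gauge and anything else above 1 N))))), for 0.06 s.
At the end, for the whole second after the job is handed in: Each knob stands upright (within 7 degrees) and at rest on a floor (within 5 mm): a knob with a clear bore on the floor of the grey box, a knob with a piece blocking its bore (resting inside on the collar) on the floor of the round dish, whole knob within the walls (((contact force between knob_a_collar and anything else above 0.03 N and (z of knob_a in the frame of dish_floor between -0.004 and 0.005 m and angle between knob_a's own z axis and vertical below 0.12 rad and horizontal distance between knob_a and dish_floor below 0.056 m)) or (not (contact force between knob_a_collar and anything else above 0.03 N) and (z of knob_a in the frame of box_floor between -0.004 and 0.005 m and angle between knob_a's own z axis and vertical below 0.12 rad and x of knob_a in the frame of box_floor between -0.056 and 0.056 m and y of knob_a in the frame of box_floor between -0.031 and 0.031 m))) and linear speed of each of knob_a, knob_b below 0.02 m/s and ((contact force between knob_b_collar and anything else above 0.03 N and (z of knob_b in the frame of dish_floor between -0.004 and 0.005 m and angle between knob_b's own z axis and vertical below 0.12 rad and horizontal distance between knob_b and dish_floor below 0.056 m)) or (not (contact force between knob_b_collar and anything else above 0.03 N) and (z of knob_b in the frame of box_floor between -0.004 and 0.005 m and angle between knob_b's own z axis and vertical below 0.12 rad and x of knob_b in the frame of box_floor between -0.056 and 0.056 m and y of knob_b in the frame of box_floor between -0.031 and 0.031 m)))); the robot touches nothing.
It fails at once if a knob is forced onto the gauge (over 80 N on the gauge) (contact force between gauge and anything else above 80 N).
It fails at once if a bystander (bottle, mortar, nail file or cup) is moved by more than 30 mm (distance of any of bottle, mortar, file, cup from where it was at the start of the episode above 0.03 m).
It also fails if it takes over 54 s, if anything falls off the work surface, if the arm or the gripper's body presses on something with over 40 N, if the wrist force passes 120 N, or if a joint passes its speed limit or range.

ROBOT

A 6-joint arm with a two-finger parallel gripper is mounted at the origin on the work surface. World frame = base frame: x ahead of the robot, y to its left, z up, the work surface at z = 0. Lengths are in m, angles in rad, forces in N, time in s.
With the tool pointing down it reaches from about 0.225 to 0.875 m from the base axis. Payload 3.4 kg.
Tool frame: the origin (TCP) lies at the very end of the fingers, on their centre line; the grasp point (between the pads) lies manip.grip_point_offset behind it (manip.grip_point_offset is the distance from the TCP to the grasp point, in m); z points along the fingers, y is the line along which they close (so a half turn about z gives the same grasp; the last joint's range is limited). The gripper opens to 85 mm and grips with 20 to 120 N. Pads are 22 mm wide; open, the fingers measure 114 mm over their backs; the gripper's body (76 mm by 85 mm) begins 54 mm behind the grasp point. The pads swing forward as they close: fully open they stand 13 mm farther back than shut.
Start: joints at [-1.229, 0.276, 1.505, -0, 1.361, -0.121], TCP at [0.257, -0.515, 0.231] pointing down, gripper open.
Joint ranges: [-2.89, 2.89], [-0.75, 2.08], [0.22, 2.7], [-1.18, 4.32], [0.11, 2.71], [-2.7, 2.7]. Speed limits (rad/s): [2.57, 2.57, 3.14, 3.14, 3.14, 3.14].

INTERFACE

Orientations are given as a unit quaternion [w, x, y, z].
In Python, from rig import manip gives the robot as it stands.
- The arm moves only by the shell command python3 -m pendant 'ROWS' [FORCE]. ROWS is JSON, a list of rows, each an object of numbers: "jaw": the opening, from -1 (shut) to 1 (fully open); "tx", "ty", "tz": the shift along the world's x, y, z in cm; "ax", "ay", "az": the turn, a rotation vector about the world's x, y, z in degrees. In form: [{"jaw": .., "tx": .., "ty": .., "tz": .., "ax": .., "ay": .., "az": ..}, ...]. A call has 1 to 10 rows; each row is the pose to reach, as a shift and turn from the pose commanded when the call began; what a row does not reach only later rows make up. A row lasts 1/8 s, in which the tool goes at most 62.5 mm and 10.7 degrees, less where a joint would pass 70% of its speed; a pose out of reach is approached as far as the arm can. A call with a gripper value outside its range is refused whole. The fingers move at their own pace and stop on an object; FORCE is the grip in N (left out, the last holds). Time passes only in rows, so rows that repeat a pose let the fingers close. It gives the time, the measured TCP pose, the force, the opening and the grip force at its end, in the units of the state.
- manip.get_state(): the state, without advancing time (a new reading comes with each control period).
- manip.get_image(name): name is "side" or "top"; returns a dict with "pixels" (420x560x3 uint8, blue, green, red), "depth" (420x560 float32, m along the optical axis (not along the pixel's ray), 0 where there is no reading), "fx", "fy", "cx", "cy" (pixels), "D" ([k1, k2, p1, p2, k3] as OpenCV has them; the pictures are not rectified), "pose" (4x4, takes a point from camera to world coordinates). Camera axes: x right, y down, z forward; pixel columns grow to the right and rows downward; lengths in m; the calibration is good to about 2 mm. A picture is of the moment at which its call begins.
- manip.sign_off(): hands the job in; it is judged then, once.
The state is a dict: "clock": time; "qpos": joint angles; "qd": joint speeds; "effort": joint torques, N m; "position": TCP position; "ee_rot": TCP orientation; "contact_force": force on the tool from outside, world axes, zero at the start; "moment": the same for the moment, N m; "width": finger opening in m; "gripper_force": force on a finger pad.
Only numpy, scipy, OpenCV 4.12 (cv2) and the standard library are available. Lean on these libraries where they do the work, as an engineer would, in place of code of your own. Each camera call takes 0.05 s, during which the arm holds its last target. There are 200 camera calls.

## Working session

There is one attempt and no reset: what is moved stays moved. The work goes in short steps, Python scripts to look and compute and a shell command to move; the robot and the scene stay as the last step left them, time stands still between calls to the robot, and variables do not carry over. Pictures are saved under pics/ and viewed, at most 10 in all, crops included, and the job is handed in when it is done.

```bash
mkdir -p pics
cat > h.py <<'E'
import numpy as np, cv2, pickle
from rig import manip
def grab(n,tag):
    im=manip.get_image(n); pickle.dump(im,open(f'pics/{tag}.pkl','wb')); cv2.imwrite(f'pics/{tag}.png',im['pixels']); return im
def load(tag): return pickle.load(open(f'pics/{tag}.pkl','rb'))
def world(im):
    h,w=im['depth'].shape; K=np.array([[im['fx'],0,im['cx']],[0,im['fy'],im['cy']],[0,0,1.]])
    u,v=np.meshgrid(np.arange(w),np.arange(h)); p=np.stack([u,v],-1).reshape(-1,1,2).astype(np.float64)
    n=cv2.undistortPoints(p,K,np.array(im['D'],float)).reshape(h,w,2)
    d=im['depth'][...,None]; P=np.concatenate([n*d,d],-1); T=np.array(im['pose']); W=P@T[:3,:3].T+T[:3,3]; W[im['depth']==0]=np.nan; return W
E
python3 - <<'E'
from h import *
for n in('top','side'):
    im=grab(n,n+'0'); print(n,np.round(im['pose'],3).tolist(),im['fx'])
s=manip.get_state(); print({k:np.round(v,3).tolist() for k,v in s.items()}, manip.grip_point_offset)
E
```

```text
top [[0.029, -0.981, 0.189, 0.421], [-0.999, -0.036, -0.031, 0.016], [0.037, -0.188, -0.981, 0.856], [0.0, 0.0, 0.0, 1.0]] 396.0113026493438
side [[-0.962, -0.159, 0.222, 0.277], [-0.273, 0.551, -0.788, 1.039], [0.003, -0.819, -0.574, 0.815], [0.0, 0.0, 0.0, 1.0]] 524.7312617424452
{'clock': 0.1, 'qpos': [-1.229, 0.277, 1.506, 0.0, 1.361, -0.121], 'qd': [0.002, -0.002, -0.005, 0.001, 0.0, 0.001], 'effort': [0.001, -41.77, -24.641, -0.0, 0.006, 0.0], 'position': [0.257, -0.514, 0.231], 'ee_rot': [-0.001, 0.973, 0.229, -0.0], 'contact_force': [-0.24, -0.113, 0.35], 'moment': [0.089, -0.016, 0.053], 'gripper_force': 0.0, 'width': 0.085} 0.0187
```

View pics/top0.png

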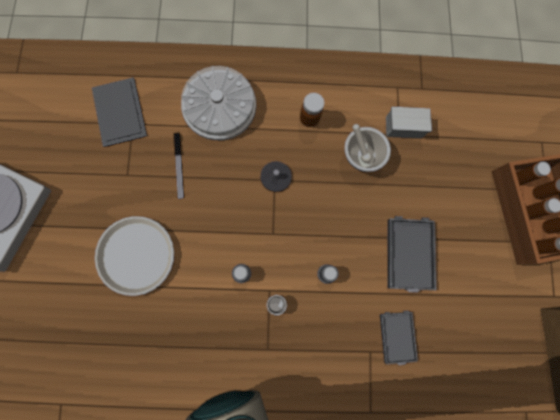

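View pics/side0.png

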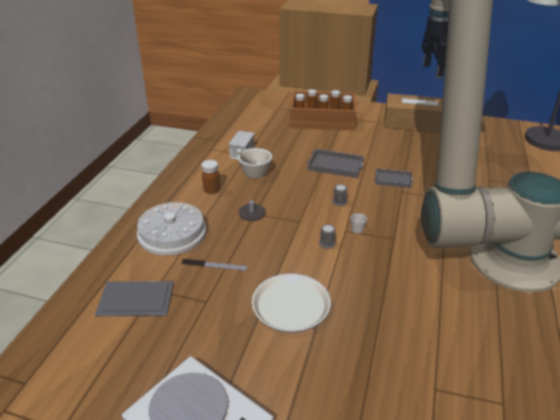

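The top view shows the knobs at about (241,273) and (328,273), the gauge at (276,177), the dish at (135,256) and the large box at (412,255). The smaller box at (399,338) is a decoy. The cup is at (277,305), between the knobs. The side view shows the knobs at (328,236) and (340,194), and the gauge at (252,210).

Run:
```python
from h import *
t=load('top0');s=load('side0')
Wt,Ws=world(t),world(s)
def top(W,u,v,r,z0,z1,lab):
    P=W[v-r:v+r,u-r:u+r].reshape(-1,3);P=P[(P[:,2]>z0)&(P[:,2]<z1)]
    if len(P): 
        (c,rad)=cv2.minEnclosingCircle(P[:,:2].astype(np.float32)); print(lab,len(P),'mean',P.mean(0).round(4),'circ',np.round(c,4),round(rad,4),'ext',P.min(0).round(3),P.max(0).round(3))
for nm,W,pts in(('T',Wt,dict(kL=(241,273),kR=(328,273),g=(276,177),dish=(135,256),box=(412,255),cup=(277,305))),('S',Ws,dict(kL=(328,236),kR=(340,194),g=(252,210),dish=(291,302),box=(336,162),cup=(358,222)))):
    for k in('kL','kR'): top(W,*pts[k],20,.040,.055,nm+k)
    top(W,*pts['g'],22,.004,.012,nm+'foot'); top(W,*pts['g'],22,.02,.05,nm+'pin'); top(W,*pts['g'],22,.033,.045,nm+'pintip')
    top(W,*pts['dish'],48,.012,.03,nm+'dish'); top(W,*pts['cup'],14,.028,.045,nm+'cup')
    top(W,*pts['box'],42,.013,.03,nm+'box')
# box rect
P=Wt[205:300,375:445].reshape(-1,3);P=P[(P[:,2]>.013)&(P[:,2]<.03)]
print(cv2.minAreaRect(P[:,:2].astype(np.float32)*1000))
for n in((300,220),(200,300)): print('table z',Wt[n[1],n[0]])
a=cv2.resize(t['pixels'][150:330,210:350],None,fx=4,fy=4,interpolation=cv2.INTER_CUBIC)[:600]
b=cv2.resize(s['pixels'][170:260,225:375],None,fx=5,fy=5,interpolation=cv2.INTER_CUBIC)
cv2.imwrite('pics/ct.png',a);cv2.imwrite('pics/cs.png',b)
```

```text
TkL 228 mean [0.4424 0.0607 0.0466] circ [0.4424 0.0608] 0.0177 ext [0.425 0.043 0.04 ] [0.459 0.078 0.05 ]
TkR 225 mean [ 0.4468 -0.121   0.0467] circ [ 0.4471 -0.122 ] 0.0176 ext [ 0.43  -0.138  0.04 ] [ 0.463 -0.105  0.05 ]
Tfoot 694 mean [ 0.6571 -0.006   0.0084] circ [ 0.6569 -0.0096] 0.0537 ext [ 0.608 -0.047  0.004] [0.704 0.042 0.012]
Tpin 44 mean [ 0.6564 -0.0057  0.0356] circ [ 0.6569 -0.0056] 0.0068 ext [ 0.651 -0.012  0.021] [0.664 0.001 0.041]
Tpintip 33 mean [ 0.6572 -0.006   0.0382] circ [ 0.6564 -0.0065] 0.0064 ext [ 0.651 -0.012  0.034] [ 0.664 -0.001  0.041]
Tdish 938 mean [0.4724 0.2945 0.0166] circ [0.4717 0.2865] 0.083 ext [0.389 0.205 0.012] [0.554 0.369 0.023]
Tcup 90 mean [ 0.3786 -0.0143  0.0346] circ [ 0.3803 -0.0145] 0.0199 ext [ 0.362 -0.034  0.028] [0.4   0.005 0.039]
Tbox 655 mean [ 0.4948 -0.3018  0.0193] circ [ 0.4937 -0.3023] 0.0898 ext [ 0.412 -0.354  0.013] [ 0.574 -0.251  0.024]
SkL 121 mean [0.4404 0.0654 0.0453] circ [0.4391 0.0621] 0.019 ext [0.424 0.044 0.04 ] [0.457 0.08  0.05 ]
SkR 89 mean [ 0.4445 -0.116   0.0453] circ [ 0.4457 -0.1178] 0.01
[... 249 characters left out ...]
8 -0.01   0.02 ] [0.663 0.004 0.038]
Spintip 14 mean [ 0.6563 -0.0034  0.0363] circ [ 0.6568 -0.0024] 0.006 ext [ 0.651 -0.01   0.034] [0.663 0.002 0.038]
Sdish 677 mean [0.4734 0.2762 0.0164] circ [0.4702 0.2868] 0.0839 ext [0.39  0.204 0.012] [0.553 0.37  0.022]
Scup 96 mean [ 0.3793 -0.0136  0.0327] circ [ 0.3795 -0.0125] 0.0225 ext [ 0.36  -0.035  0.028] [0.398 0.008 0.039]
Sbox 685 mean [ 0.5182 -0.3674  0.0196] circ [ 0.5378 -0.319 ] 0.2398 ext [ 0.362 -0.553  0.013] [ 0.677 -0.1    0.03 ]
((493.615478515625, -302.84814453125), (101.25968170166016, 162.52517700195312), 89.2174072265625)
table z [ 5.60982246e-01 -6.22370848e-02  1.45444006e-04]
table z [0.38327641 0.14498979 0.0007464 ]
```

View pics/ct.png

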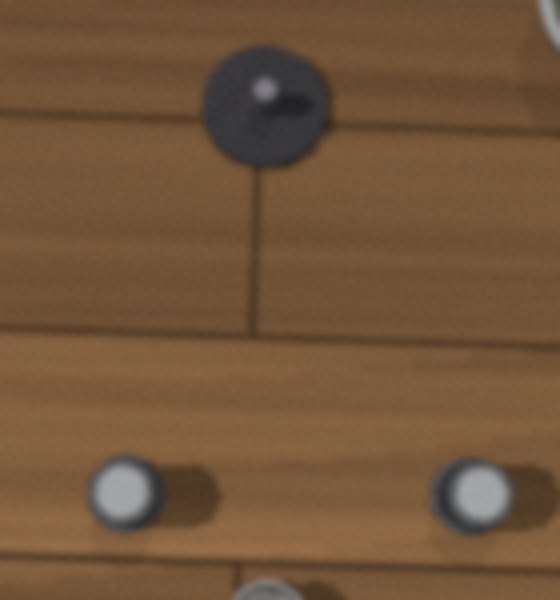

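View pics/cs.png

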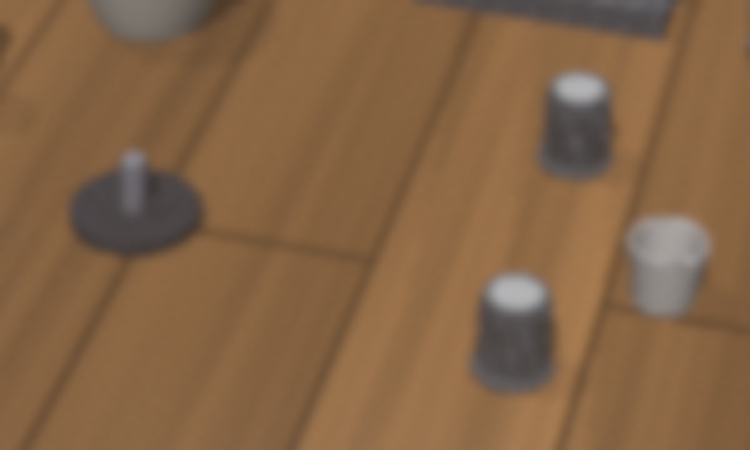

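The top-camera numbers fit the given sizes: knob tops at z = 46 mm with r = 17 mm, pin tip at z = 38 mm, dish r = 83 mm, and a 100 x 150 mm box. That puts the points at:
- **Right knob:** (0.447, -0.121)
- **Left knob:** (0.442, 0.061)
- **Pin:** (0.657, -0.006)
- **Dish:** (0.471, 0.287)
- **Box:** (0.495, -0.303)

I'll take the right knob first.

```bash
python3 -m pendant '[{"jaw":1,"tx":18.9,"ty":39.4,"tz":-11,"az":63.5},{"jaw":1,"tx":18.9,"ty":39.4,"tz":-11,"az":63.5},{"jaw":1,"tx":18.9,"ty":39.4,"tz":-11,"az":63.5},{"jaw":1,"tx":18.9,"ty":39.4,"tz":-11,"az":63.5},{"jaw":1,"tx":18.9,"ty":39.4,"tz":-11,"az":63.5},{"jaw":1,"tx":18.9,"ty":39.4,"tz":-11,"az":63.5},{"jaw":1,"tx":18.9,"ty":39.4,"tz":-11,"az":63.5},{"jaw":1,"tx":18.9,"ty":39.4,"tz":-11,"az":63.5},{"jaw":1,"tx":18.9,"ty":39.4,"tz":-11,"az":63.5}]' 40
```

```text
invalid input at $[0]: expected keys jaw, tx, ty, tz, ax, ay, az
```

```bash
python3 -m pendant '[{"jaw":1,"tx":18.9,"ty":39.4,"tz":-11,"ax":0,"ay":0,"az":63.5},{"jaw":1,"tx":18.9,"ty":39.4,"tz":-11,"ax":0,"ay":0,"az":63.5},{"jaw":1,"tx":18.9,"ty":39.4,"tz":-11,"ax":0,"ay":0,"az":63.5},{"jaw":1,"tx":18.9,"ty":39.4,"tz":-11,"ax":0,"ay":0,"az":63.5},{"jaw":1,"tx":18.9,"ty":39.4,"tz":-11,"ax":0,"ay":0,"az":63.5},{"jaw":1,"tx":18.9,"ty":39.4,"tz":-11,"ax":0,"ay":0,"az":63.5},{"jaw":1,"tx":18.9,"ty":39.4,"tz":-11,"ax":0,"ay":0,"az":63.5},{"jaw":1,"tx":18.9,"ty":39.4,"tz":-11,"ax":0,"ay":0,"az":63.5},{"jaw":1,"tx":18.9,"ty":39.4,"tz":-11,"ax":0,"ay":0,"az":63.5}]' 40
```

```text
clock: 1.23
position: [0.4456, -0.1201, 0.121]
ee_rot: [-0.0, 0.706, 0.708, -0.0]
contact_force: [-0.9, -0.8, 0.1]
width: 0.0855
gripper_force: 0.0
```

```bash
python3 -m pendant '[{"jaw":1,"tx":0.1,"ty":-0.1,"tz":-6,"ax":0,"ay":0,"az":0},{"jaw":1,"tx":0.1,"ty":-0.1,"tz":-9,"ax":0,"ay":0,"az":0},{"jaw":1,"tx":0.1,"ty":-0.1,"tz":-10.6,"ax":0,"ay":0,"az":0},{"jaw":-0.2,"tx":0.1,"ty":-0.1,"tz":-10.6,"ax":0,"ay":0,"az":0},{"jaw":-0.6,"tx":0.1,"ty":-0.1,"tz":-10.6,"ax":0,"ay":0,"az":0},{"jaw":-0.6,"tx":0.1,"ty":-0.1,"tz":-10.6,"ax":0,"ay":0,"az":0},{"jaw":-0.6,"tx":0.1,"ty":-0.1,"tz":-10.6,"ax":0,"ay":0,"az":0},{"jaw":-0.6,"tx":0.1,"ty":-0.1,"tz":-10.6,"ax":0,"ay":0,"az":0}]' 40
```

```text
clock: 2.22
position: [0.4475, -0.1224, 0.0165]
ee_rot: [0.002, 0.707, 0.708, 0.0]
contact_force: [-1.1, -1.8, 5.8]
width: 0.0325
gripper_force: 39.7
```

```bash
python3 -m pendant '[{"jaw":-0.6,"tx":0,"ty":0,"tz":4,"ax":0,"ay":0,"az":0},{"jaw":-0.6,"tx":0,"ty":0,"tz":8,"ax":0,"ay":0,"az":0},{"jaw":-0.6,"tx":21,"ty":11.5,"tz":8,"ax":0,"ay":0,"az":0},{"jaw":-0.6,"tx":21,"ty":11.5,"tz":8,"ax":0,"ay":0,"az":0},{"jaw":-0.6,"tx":21,"ty":11.5,"tz":7,"ax":0,"ay":0,"az":0},{"jaw":-0.6,"tx":21,"ty":11.5,"tz":6,"ax":0,"ay":0,"az":0},{"jaw":-0.6,"tx":21,"ty":11.5,"tz":5,"ax":0,"ay":0,"az":0},{"jaw":-0.6,"tx":21,"ty":11.5,"tz":5,"ax":0,"ay":0,"az":0},{"jaw":-0.6,"tx":21,"ty":11.5,"tz":5,"ax":0,"ay":0,"az":0}]'
python3 - <<'E'
from h import *
s=manip.get_state(); print({k:np.round(s[k],4).tolist() for k in('position','contact_force','width','ee_rot')})
t=grab('top','t1');sd=grab('side','s1')
a=cv2.resize(t['pixels'][130:220,215:335],None,fx=5,fy=5,interpolation=cv2.INTER_CUBIC)
b=cv2.resize(sd['pixels'][140:240,190:310],None,fx=5,fy=5,interpolation=cv2.INTER_CUBIC)
cv2.imwrite('pics/c1.png',cv2.resize(np.vstack([a,b]),None,fx=.6,fy=.6))
E
```

```text
clock: 3.35
position: [0.6555, -0.0072, 0.0658]
ee_rot: [-0.0, 0.707, 0.707, -0.0]
contact_force: [-0.1, -0.8, -1.0]
width: 0.0328
gripper_force: 40.1
{'position': [0.6555, -0.0072, 0.0658], 'contact_force': [-0.0959, -0.7698, -0.9682], 'width': 0.0328, 'ee_rot': [-0.0001, 0.7073, 0.707, -0.0003]}
```

View pics/c1.png

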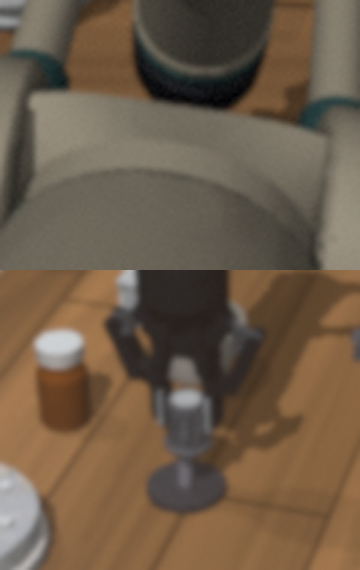

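Run:
```python
from h import *
im=load('s1');g=cv2.cvtColor(im['pixels'],cv2.COLOR_BGR2GRAY)
for r in range(182,222,2): print(r,g[r,232:272].tolist())
W=world(im)
P=W[170:215,235:270].reshape(-1,3)
for a,b in((.09,.11),(.051,.06),(.012,.036)):
    Q=P[(P[:,2]>a)&(P[:,2]<b)&(abs(P[:,0]-.656)<.03)&(abs(P[:,1])<.03)];print(a,len(Q),Q.mean(0).round(4),Q.min(0).round(4),Q.max(0).round(4))
```

```text
182 [116, 116, 115, 115, 114, 112, 108, 97, 79, 74, 87, 91, 75, 72, 96, 130, 154, 166, 170, 171, 171, 171, 168, 160, 138, 107, 86, 72, 55, 41, 38, 42, 47, 54, 57, 60, 61, 62, 61, 60]
184 [116, 116, 115, 113, 112, 111, 107, 97, 79, 75, 88, 92, 80, 74, 93, 117, 138, 152, 158, 160, 159, 157, 151, 139, 119, 106, 106, 96, 67, 45, 39, 41, 51, 61, 66, 68, 67, 67, 64, 62]
186 [116, 115, 114, 112, 112, 112, 108, 99, 84, 73, 86, 91, 80, 69, 72, 81, 91, 100, 104, 107, 105, 103, 96, 88, 81, 91, 103, 94, 69, 47, 41, 43, 54, 64, 68, 67, 66, 64, 64, 67]
188 [115, 113, 112, 112, 111, 110, 107, 102, 90, 80, 88, 95, 82, 65, 66, 71, 76, 77, 78, 78, 78, 75, 73, 76, 76, 84, 96, 92, 68, 47, 41, 45, 55, 66, 68, 66, 63, 63, 68, 71]
190 [111, 112, 111, 111, 109, 108, 107, 104, 100, 100, 104, 103, 88, 67, 63, 68, 70, 71, 76, 77, 74, 71, 70, 73, 75, 82, 95, 92, 71, 51, 47, 54, 63, 66, 66, 62, 63, 68, 72, 74]
192 [107, 110, 110, 109, 108, 107, 103, 102, 103, 103, 104, 100, 87, 74, 68, 68, 69, 73, 78, 79, 75, 70, 72, 74, 77, 82, 95, 95, 79, 69, 72, 80, 81, 77, 68, 68, 70, 74, 75, 74]
194 [108, 109, 109, 107, 106
[... 2027 characters left out ...]
3, 74, 73, 73, 72, 73, 70, 70, 68, 67, 65, 62, 64, 72, 81, 87, 90, 92, 92, 92, 93, 94]
218 [105, 108, 109, 112, 111, 109, 104, 99, 91, 81, 74, 69, 67, 68, 70, 70, 70, 71, 71, 70, 69, 68, 68, 68, 67, 66, 65, 67, 73, 81, 89, 98, 102, 104, 104, 102, 101, 99, 98, 96]
220 [108, 110, 111, 111, 108, 106, 102, 101, 101, 100, 99, 94, 91, 88, 85, 82, 76, 71, 67, 69, 70, 73, 73, 78, 83, 90, 95, 100, 105, 107, 109, 110, 110, 109, 109, 108, 106, 104, 103, 103]
0.09 166 [ 0.6559 -0.0008  0.0974] [ 0.6261 -0.0204  0.0902] [0.6838 0.015  0.1092]
0.051 55 [0.6494 0.0056 0.0549] [ 0.6339 -0.016   0.0511] [0.6731 0.0185 0.0599]
0.012 44 [ 0.6551 -0.001   0.0247] [ 0.6489 -0.0094  0.0122] [0.6647 0.0054 0.0354]
```

```bash
python3 -m pendant '[{"jaw":-0.6,"tx":0.1,"ty":0.05,"tz":0,"ax":0,"ay":0,"az":0},{"jaw":-0.6,"tx":0.1,"ty":0.05,"tz":-0.5,"ax":0,"ay":0,"az":0},{"jaw":-0.6,"tx":0.1,"ty":0.05,"tz":-0.9,"ax":0,"ay":0,"az":0},{"jaw":-0.6,"tx":0.1,"ty":0.05,"tz":-1.2,"ax":0,"ay":0,"az":0},{"jaw":-0.6,"tx":0.1,"ty":0.05,"tz":-1.4,"ax":0,"ay":0,"az":0},{"jaw":-0.6,"tx":0.1,"ty":0.05,"tz":-1.4,"ax":0,"ay":0,"az":0}]'
```

```text
clock: 4.2
position: [0.6577, -0.006, 0.0511]
ee_rot: [-0.0, 0.707, 0.707, -0.0]
contact_force: [0.5, -0.2, -0.2]
width: 0.033
gripper_force: 40.1
```

```bash
python3 -m pendant '[{"jaw":-0.6,"tx":0,"ty":0,"tz":-0.2,"ax":0,"ay":0,"az":0},{"jaw":-0.6,"tx":0,"ty":0,"tz":-0.4,"ax":0,"ay":0,"az":0},{"jaw":-0.6,"tx":0,"ty":0,"tz":-0.6,"ax":0,"ay":0,"az":0},{"jaw":-0.6,"tx":0,"ty":0,"tz":-0.8,"ax":0,"ay":0,"az":0},{"jaw":-0.6,"tx":0,"ty":0,"tz":-0.9,"ax":0,"ay":0,"az":0},{"jaw":-0.6,"tx":0,"ty":0,"tz":-0.9,"ax":0,"ay":0,"az":0}]'
```

```text
clock: 4.95
position: [0.6581, -0.0062, 0.0423]
ee_rot: [0.0, 0.707, 0.707, 0.0]
contact_force: [1.5, -1.0, -1.0]
width: 0.0327
gripper_force: 40.1
```

```bash
python3 -m pendant '[{"jaw":-0.6,"tx":0,"ty":0,"tz":-0.15,"ax":0,"ay":0,"az":0},{"jaw":-0.6,"tx":0,"ty":0,"tz":-0.3,"ax":0,"ay":0,"az":0},{"jaw":-0.6,"tx":0,"ty":0,"tz":-0.45,"ax":0,"ay":0,"az":0},{"jaw":-0.6,"tx":0,"ty":0,"tz":-0.45,"ax":0,"ay":0,"az":0}]'
```

```text
clock: 5.45
position: [0.658, -0.0062, 0.0378]
ee_rot: [0.0, 0.707, 0.707, 0.0]
contact_force: [2.0, -0.7, 0.5]
width: 0.0328
gripper_force: 40.2
```

```bash
python3 -m pendant '[{"jaw":-0.6,"tx":-0.03,"ty":0,"tz":-0.3,"ax":0,"ay":0,"az":0},{"jaw":-0.6,"tx":-0.03,"ty":0,"tz":-0.6,"ax":0,"ay":0,"az":0},{"jaw":-0.6,"tx":-0.03,"ty":0,"tz":-0.9,"ax":0,"ay":0,"az":0},{"jaw":-0.6,"tx":-0.03,"ty":0,"tz":-1.1,"ax":0,"ay":0,"az":0},{"jaw":-0.6,"tx":-0.03,"ty":0,"tz":-1.25,"ax":0,"ay":0,"az":0},{"jaw":-0.6,"tx":-0.03,"ty":0,"tz":-1.35,"ax":0,"ay":0,"az":0},{"jaw":-0.6,"tx":-0.03,"ty":0,"tz":-1.4,"ax":0,"ay":0,"az":0},{"jaw":-0.6,"tx":-0.03,"ty":0,"tz":-1.4,"ax":0,"ay":0,"az":0}]'
```

```text
clock: 6.45
position: [0.6578, -0.0063, 0.0246]
ee_rot: [0.001, 0.707, 0.707, 0.0]
contact_force: [1.9, -2.9, 5.5]
width: 0.0328
gripper_force: 40.6
```

The pin went in with no resistance and the knob reached the foot: TCP 24.6 mm, with the knob underside 16.5 mm lower, so 8.1 mm, and +5.5 N. This knob is clear, so it goes in the box.

```bash
python3 -m pendant '[{"jaw":-0.6,"tx":0,"ty":0,"tz":3,"ax":0,"ay":0,"az":0},{"jaw":-0.6,"tx":0,"ty":0,"tz":7,"ax":0,"ay":0,"az":0},{"jaw":-0.6,"tx":0,"ty":0,"tz":7,"ax":0,"ay":0,"az":0},{"jaw":-0.6,"tx":-13,"ty":-29.7,"tz":7,"ax":0,"ay":0,"az":0},{"jaw":-0.6,"tx":-13,"ty":-29.7,"tz":7,"ax":0,"ay":0,"az":0},{"jaw":-0.6,"tx":-13,"ty":-29.7,"tz":7,"ax":0,"ay":0,"az":0},{"jaw":-0.6,"tx":-13,"ty":-29.7,"tz":7,"ax":0,"ay":0,"az":0},{"jaw":-0.6,"tx":-13,"ty":-29.7,"tz":7,"ax":0,"ay":0,"az":0},{"jaw":-0.6,"tx":-13,"ty":-29.7,"tz":5,"ax":0,"ay":0,"az":0},{"jaw":-0.6,"tx":-13,"ty":-29.7,"tz":3,"ax":0,"ay":0,"az":0}]'; python3 -m pendant '[{"jaw":-0.6,"tx":0,"ty":0,"tz":-1,"ax":0,"ay":0,"az":0},{"jaw":-0.6,"tx":0,"ty":0,"tz":-2,"ax":0,"ay":0,"az":0},{"jaw":-0.6,"tx":0,"ty":0,"tz":-2.8,"ax":0,"ay":0,"az":0},{"jaw":-0.6,"tx":0,"ty":0,"tz":-3.2,"ax":0,"ay":0,"az":0},{"jaw":-0.6,"tx":0,"ty":0,"tz":-3.2,"ax":0,"ay":0,"az":0}]'
```

```text
clock: 7.7
position: [0.5247, -0.3028, 0.0516]
ee_rot: [-0.003, 0.708, 0.706, -0.0]
contact_force: [-0.7, 0.2, -1.0]
width: 0.0329
gripper_force: 42.5
clock: 8.32
position: [0.5275, -0.3028, 0.0218]
ee_rot: [-0.0, 0.707, 0.707, 0.0]
contact_force: [-0.1, 0.6, -0.6]
width: 0.0329
gripper_force: 42.5
```

```bash
python3 -m pendant '[{"jaw":-0.6,"tx":0,"ty":0,"tz":-0.15,"ax":0,"ay":0,"az":0},{"jaw":-0.6,"tx":0,"ty":0,"tz":-0.15,"ax":0,"ay":0,"az":0},{"jaw":0.2,"tx":0,"ty":0,"tz":-0.15,"ax":0,"ay":0,"az":0},{"jaw":0.2,"tx":0,"ty":0,"tz":-0.15,"ax":0,"ay":0,"az":0},{"jaw":0.2,"tx":0,"ty":0,"tz":-0.15,"ax":0,"ay":0,"az":0},{"jaw":0.2,"tx":0,"ty":0,"tz":3,"ax":0,"ay":0,"az":0},{"jaw":0.2,"tx":0,"ty":0,"tz":7,"ax":0,"ay":0,"az":0},{"jaw":0.2,"tx":0,"ty":0,"tz":10,"ax":0,"ay":0,"az":0}]'; python3 -m pendant '[{"jaw":1,"tx":-8.5,"ty":36.35,"tz":1,"ax":0,"ay":0,"az":0},{"jaw":1,"tx":-8.5,"ty":36.35,"tz":1,"ax":0,"ay":0,"az":0},{"jaw":1,"tx":-8.5,"ty":36.35,"tz":1,"ax":0,"ay":0,"az":0},{"jaw":1,"tx":-8.5,"ty":36.35,"tz":1,"ax":0,"ay":0,"az":0},{"jaw":1,"tx":-8.5,"ty":36.35,"tz":1,"ax":0,"ay":0,"az":0},{"jaw":1,"tx":-8.5,"ty":36.35,"tz":1,"ax":0,"ay":0,"az":0},{"jaw":1,"tx":-8.5,"ty":36.35,"tz":1,"ax":0,"ay":0,"az":0},{"jaw":1,"tx":-8.5,"ty":36.35,"tz":1,"ax":0,"ay":0,"az":0}]'
python3 - <<'E'
from h import *
t=grab('top','t2')
W=world(t)
P=W[205:300,375:445].reshape(-1,3);P=P[(P[:,2]>.040)&(P[:,2]<.06)];print(len(P),P.mean(0).round(4),P.min(0).round(4),P.max(0).round(4))
s=manip.get_state();print(s['clock'],s['position'])
cv2.imwrite('pics/c2.png',cv2.resize(t['pixels'][190:310,360:460],None,fx=4,fy=4))
E
```

```text
clock: 9.32
position: [0.5278, -0.3033, 0.1235]
ee_rot: [0.001, 0.707, 0.707, 0.0]
contact_force: [-0.0, 0.0, -0.2]
width: 0.0513
gripper_force: 0.0
clock: 10.32
position: [0.4427, 0.0603, 0.1321]
ee_rot: [0.001, 0.707, 0.708, 0.0]
contact_force: [0.0, 0.2, 0.2]
width: 0.0856
gripper_force: 0.0
235 [ 0.5255 -0.3001  0.05  ] [ 0.5092 -0.3195  0.0409] [ 0.5426 -0.2843  0.0543]
10.375 [0.44297995 0.05967247 0.13195682]
```

View pics/c2.png

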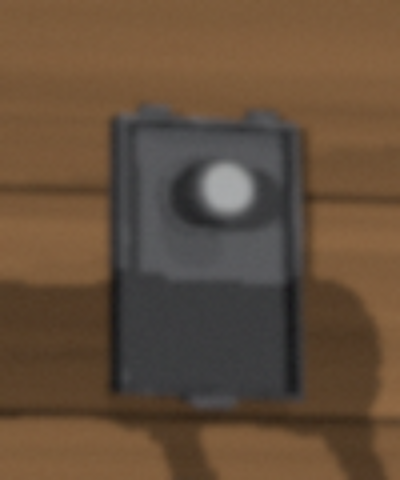

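The crop shows the first knob upright in the box's far half, around (416,237) in the full image, with its top at z = 50 mm as it should be. Next I'll grip the left knob.

```bash
python3 -m pendant '[{"jaw":1,"tx":0,"ty":0.1,"tz":-6,"ax":0,"ay":0,"az":0},{"jaw":1,"tx":0,"ty":0.1,"tz":-10,"ax":0,"ay":0,"az":0},{"jaw":1,"tx":0,"ty":0.1,"tz":-11.6,"ax":0,"ay":0,"az":0},{"jaw":1,"tx":0,"ty":0.1,"tz":-11.6,"ax":0,"ay":0,"az":0},{"jaw":-0.2,"tx":0,"ty":0.1,"tz":-11.6,"ax":0,"ay":0,"az":0},{"jaw":-0.6,"tx":0,"ty":0.1,"tz":-11.6,"ax":0,"ay":0,"az":0},{"jaw":-0.6,"tx":0,"ty":0.1,"tz":-11.6,"ax":0,"ay":0,"az":0},{"jaw":-0.6,"tx":0,"ty":0.1,"tz":-11.6,"ax":0,"ay":0,"az":0},{"jaw":-0.6,"tx":0,"ty":0.1,"tz":-11.6,"ax":0,"ay":0,"az":0}]' 40
```

```text
clock: 11.5
position: [0.4431, 0.0614, 0.0167]
ee_rot: [0.001, 0.707, 0.707, 0.001]
contact_force: [-0.4, -0.7, 6.3]
width: 0.0329
gripper_force: 39.4
```

```bash
python3 -m pendant '[{"jaw":-0.6,"tx":0,"ty":0,"tz":4,"ax":0,"ay":0,"az":0},{"jaw":-0.6,"tx":0,"ty":0,"tz":8,"ax":0,"ay":0,"az":0},{"jaw":-0.6,"tx":21.45,"ty":-6.65,"tz":8,"ax":0,"ay":0,"az":0},{"jaw":-0.6,"tx":21.45,"ty":-6.65,"tz":8,"ax":0,"ay":0,"az":0},{"jaw":-0.6,"tx":21.45,"ty":-6.65,"tz":7,"ax":0,"ay":0,"az":0},{"jaw":-0.6,"tx":21.45,"ty":-6.65,"tz":6,"ax":0,"ay":0,"az":0},{"jaw":-0.6,"tx":21.45,"ty":-6.65,"tz":5,"ax":0,"ay":0,"az":0},{"jaw":-0.6,"tx":21.45,"ty":-6.65,"tz":5,"ax":0,"ay":0,"az":0},{"jaw":-0.6,"tx":21.45,"ty":-6.65,"tz":5,"ax":0,"ay":0,"az":0},{"jaw":-0.6,"tx":21.45,"ty":-6.65,"tz":5,"ax":0,"ay":0,"az":0}]'
```

```text
clock: 12.75
position: [0.6565, -0.0046, 0.0668]
ee_rot: [0.0, 0.707, 0.707, 0.0]
contact_force: [-1.0, -0.1, -0.1]
width: 0.0324
gripper_force: 40.2
```

```bash
python3 -m pendant '[{"jaw":-0.6,"tx":0.1,"ty":-0.05,"tz":0,"ax":0,"ay":0,"az":0},{"jaw":-0.6,"tx":0.1,"ty":-0.05,"tz":-0.5,"ax":0,"ay":0,"az":0},{"jaw":-0.6,"tx":0.1,"ty":-0.05,"tz":-0.9,"ax":0,"ay":0,"az":0},{"jaw":-0.6,"tx":0.1,"ty":-0.05,"tz":-1.2,"ax":0,"ay":0,"az":0},{"jaw":-0.6,"tx":0.1,"ty":-0.05,"tz":-1.5,"ax":0,"ay":0,"az":0},{"jaw":-0.6,"tx":0.1,"ty":-0.05,"tz":-1.5,"ax":0,"ay":0,"az":0}]'
```

```text
clock: 13.5
position: [0.6578, -0.0056, 0.0504]
ee_rot: [-0.0, 0.707, 0.707, -0.0]
contact_force: [-0.4, -0.5, -0.6]
width: 0.0326
gripper_force: 40.2
```

```bash
python3 -m pendant '[{"jaw":-0.6,"tx":0,"ty":0,"tz":-0.2,"ax":0,"ay":0,"az":0},{"jaw":-0.6,"tx":0,"ty":0,"tz":-0.35,"ax":0,"ay":0,"az":0},{"jaw":-0.6,"tx":0,"ty":0,"tz":-0.5,"ax":0,"ay":0,"az":0},{"jaw":-0.6,"tx":0,"ty":0,"tz":-0.6,"ax":0,"ay":0,"az":0},{"jaw":-0.6,"tx":0,"ty":0,"tz":-0.7,"ax":0,"ay":0,"az":0},{"jaw":-0.6,"tx":0,"ty":0,"tz":-0.7,"ax":0,"ay":0,"az":0}]'
```

```text
clock: 14.25
position: [0.6581, -0.0056, 0.0448]
ee_rot: [0.0, 0.707, 0.707, 0.0]
contact_force: [-1.7, -0.1, 4.5]
width: 0.0327
gripper_force: 40.7
```

```bash
python3 -m pendant '[{"jaw":-0.6,"tx":0,"ty":0,"tz":-0.1,"ax":0,"ay":0,"az":0},{"jaw":-0.6,"tx":0,"ty":0,"tz":-0.2,"ax":0,"ay":0,"az":0},{"jaw":-0.6,"tx":0,"ty":0,"tz":-0.2,"ax":0,"ay":0,"az":0}]'
```

```text
clock: 14.62
position: [0.6585, -0.0056, 0.0447]
ee_rot: [0.001, 0.707, 0.707, 0.001]
contact_force: [-3.8, 0.7, 15.4]
width: 0.0327
gripper_force: 41.7
```

It stopped 20 mm above the foot and didn't move under 15 N, so this knob is blocked and goes in the dish.

```bash
python3 -m pendant '[{"jaw":-0.6,"tx":0,"ty":0,"tz":2,"ax":0,"ay":0,"az":0},{"jaw":-0.6,"tx":0,"ty":0,"tz":5,"ax":0,"ay":0,"az":0},{"jaw":-0.6,"tx":0,"ty":0,"tz":5,"ax":0,"ay":0,"az":0},{"jaw":-0.6,"tx":-18.7,"ty":29.2,"tz":5,"ax":0,"ay":0,"az":0},{"jaw":-0.6,"tx":-18.7,"ty":29.2,"tz":5,"ax":0,"ay":0,"az":0},{"jaw":-0.6,"tx":-18.7,"ty":29.2,"tz":5,"ax":0,"ay":0,"az":0},{"jaw":-0.6,"tx":-18.7,"ty":29.2,"tz":5,"ax":0,"ay":0,"az":0},{"jaw":-0.6,"tx":-18.7,"ty":29.2,"tz":5,"ax":0,"ay":0,"az":0},{"jaw":-0.6,"tx":-18.7,"ty":29.2,"tz":3,"ax":0,"ay":0,"az":0},{"jaw":-0.6,"tx":-18.7,"ty":29.2,"tz":1,"ax":0,"ay":0,"az":0}]'; python3 -m pendant '[{"jaw":-0.6,"tx":0,"ty":0,"tz":-1,"ax":0,"ay":0,"az":0},{"jaw":-0.6,"tx":0,"ty":0,"tz":-2,"ax":0,"ay":0,"az":0},{"jaw":-0.6,"tx":0,"ty":0,"tz":-2.6,"ax":0,"ay":0,"az":0},{"jaw":-0.6,"tx":0,"ty":0,"tz":-2.6,"ax":0,"ay":0,"az":0}]'
```

```text
clock: 15.88
position: [0.4683, 0.2884, 0.0504]
ee_rot: [-0.001, 0.706, 0.709, -0.001]
contact_force: [-0.1, -0.7, -0.9]
width: 0.0327
gripper_force: 40.6
clock: 16.38
position: [0.4711, 0.286, 0.0255]
ee_rot: [-0.0, 0.707, 0.707, -0.0]
contact_force: [0.4, -0.9, 0.0]
width: 0.033
gripper_force: 40.6
```

```bash
python3 -m pendant '[{"jaw":-0.6,"tx":0,"ty":0,"tz":-0.2,"ax":0,"ay":0,"az":0},{"jaw":-0.6,"tx":0,"ty":0,"tz":-0.4,"ax":0,"ay":0,"az":0},{"jaw":-0.6,"tx":0,"ty":0,"tz":-0.4,"ax":0,"ay":0,"az":0},{"jaw":0.2,"tx":0,"ty":0,"tz":-0.4,"ax":0,"ay":0,"az":0},{"jaw":0.2,"tx":0,"ty":0,"tz":-0.4,"ax":0,"ay":0,"az":0},{"jaw":0.2,"tx":0,"ty":0,"tz":-0.4,"ax":0,"ay":0,"az":0},{"jaw":0.2,"tx":0,"ty":0,"tz":3,"ax":0,"ay":0,"az":0},{"jaw":0.2,"tx":0,"ty":0,"tz":7,"ax":0,"ay":0,"az":0},{"jaw":0.2,"tx":0,"ty":0,"tz":12,"ax":0,"ay":0,"az":0},{"jaw":0.2,"tx":0,"ty":0,"tz":12,"ax":0,"ay":0,"az":0}]'; python3 -m pendant '[{"jaw":0.2,"tx":-8,"ty":-20,"tz":4,"ax":0,"ay":0,"az":0},{"jaw":0.2,"tx":-8,"ty":-20,"tz":4,"ax":0,"ay":0,"az":0},{"jaw":0.2,"tx":-8,"ty":-20,"tz":4,"ax":0,"ay":0,"az":0},{"jaw":0.2,"tx":-8,"ty":-20,"tz":4,"ax":0,"ay":0,"az":0},{"jaw":0.2,"tx":-8,"ty":-20,"tz":4,"ax":0,"ay":0,"az":0}]'
python3 - <<'E'
from h import *
t=grab('top','t3');W=world(t)
for nm,(v0,v1,u0,u1) in dict(box=(205,300,375,445),dish=(215,300,95,180)).items():
    P=W[v0:v1,u0:u1].reshape(-1,3);P=P[(P[:,2]>.040)&(P[:,2]<.06)];print(nm,len(P),P.mean(0).round(4),P.min(0).round(4),P.max(0).round(4))
E
```

```text
clock: 17.62
position: [0.4737, 0.2878, 0.1502]
ee_rot: [0.002, 0.707, 0.707, 0.005]
contact_force: [0.2, -0.6, -0.3]
width: 0.0514
gripper_force: 0.0
clock: 18.25
position: [0.3897, 0.0851, 0.1855]
ee_rot: [-0.0, 0.708, 0.706, -0.0]
contact_force: [0.3, 0.3, -0.7]
width: 0.0511
gripper_force: 0.0
box 238 [ 0.5258 -0.2998  0.0499] [ 0.509  -0.3186  0.0402] [ 0.5424 -0.283   0.0549]
dish 255 [0.469  0.2841 0.0508] [0.4515 0.2684 0.0405] [0.4863 0.3018 0.0556]
```

View pics/t3.png

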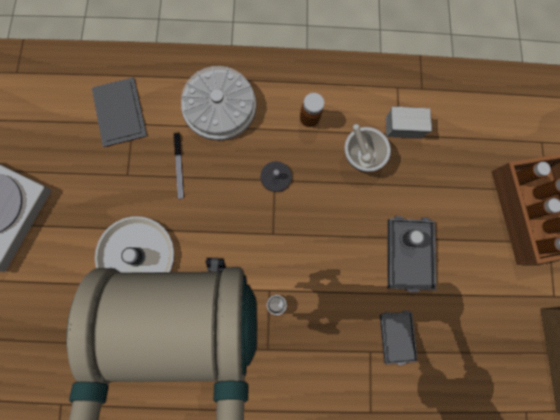

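The picture shows one knob upright in the dish at (132,256) and the other upright in the box at (416,238), with tops at 51 and 50 mm. The cup, file, bottle and mortar haven't moved, and the arm is clear, so I'm handing in.

```bash
python3 -c "
from rig import manip
print(manip.sign_off())"
```

```text
the job is handed in; nothing more can be done
None
```

I tried both knobs on the pin: the right one went fully home and stands upright in the grey box, the left one was blocked and stands upright in the round dish, and I handed the job in at about 18 s; no verdict was shown.

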